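# Pack the side-dish tin under the swing-up tray of a bento box

## Task

Pack the lunch: swing the top tray of the red bento box up and back on its link arms, set the lidded steel tin flat, lid up, in the compartment underneath without dropping it, then gently lower the tray until it is fully down on the box again. Leave the soup cup, the chopsticks, the bento lid and the spice shakers where they are.

Things in the scene. Friction and masses are not known exactly. Their poses are not given: they have to be found in the camera images.
- bento: Lower tier of the red two-tier bento box; stands fast on rubber feet and does not move. Outside 140 (x) by 220 (y) mm, rim 61 mm above the counter. Origin: centre of the underside, on the counter. +x: the direction in which the tray swings open; z up. Flat steel link arms, 100 mm between rivets, run outside both end walls (117 mm from the centre in y).
- compartment (a point): Centre of the inner floor of the lower tier, 7 mm above the counter, axes as the bento's. The compartment is 132 (x) by 212 (y) mm and 54 mm deep; walls 4 mm. The tray covers it until swung away.
- tray_link (a joint): Link angle, rad: 0 = tray fully down (start), 1.75 = fully open (stop). Arms lean to -x of the bento at 40 deg at 0; parallel pairs keep the tray level. At q the tray has gone 100*(cos40-cos(40deg+q)) mm along the bento's +x and risen 100*(sin(40deg+q)-sin40) mm: top at 0.87 rad; open: 153 mm along +x, at its first height. Stiff rivets: it stays where left; 1 to 8 N at the tray moves it.
- tray_floor (a point): Centre of the upper face of the tray's floor, axes as the bento's. The tray (upper tier) is an empty open red box, outside 140 (x) by 220 (y) by 36 mm high, walls and floor 4 mm. Its underside is 4 mm below this point, its rim 32 mm above. When down, this point is 66 mm above the counter, over the bento's origin. The walls can be pushed from inside or outside.
- lip (a point): Middle of the upper face of the tray's finger lip: a flat tab 90 mm wide (y), 4 mm thick, standing 15 mm out from the top of the tray's -x wall, level with the rim. Moves with the tray.
- tin_center (a point): Centre (half-way up) of the loose lidded steel side-dish tin, a plain flat box 110 (x, long) by 56 (y) by 45 mm (z), about 0.16 kg, standing lid up on the counter to the right of the bento. Its z points up through the lid.
- soup_cup: White ceramic soup cup with a handle, 100 mm across, 68 mm high; origin at the centre of its underside. Leave it.
- bento_lid: The bento's red lid lying flat on the counter, 144 by 224 by 14 mm; origin at the centre of its underside. Leave it.
- chopstick0: One of a pair of steel cooking chopsticks lying side by side on the counter, 250 mm long, 7 mm thick, square handle to -x; origin at its middle. Leave it.
- chopstick1: The other chopstick of the pair.
- shaker0: Empty glass spice shaker with a steel cap, 45 mm across, 91 mm high, in the first slot of the grey spice shelf clamped to the left edge of the counter; origin at the centre of its underside. Leave it.
- shaker1: The same, in the middle slot.
- shaker2: The same, in the third slot.
Not all that is in view belongs to the job. Leave any orange or purple look-alike of the part that bears tin_center alone.

How it is judged (in metres and radians):
On the way, in this order (a step that is already met when the one before it is completed fails the run):
1. the tray is swung up and back off the compartment (link angle over 1.1 rad) (value of joint tray_link above 1.1 rad), for 0.2 s.
2. with the tray up (over 0.9 rad), the tin lies flat on the floor of the compartment (value of joint tray_link above 0.9 rad and x of tin_center in the frame of bento between -0.066 and 0.066 m and y of tin_center in the frame of bento between -0.106 and 0.106 m and height (world z) of tin_center below 0.036 m and angle between tin_center's own z axis and vertical below 0.15 rad), for 0.2 s.
At the end, for the whole second after the job is handed in: The tin lies in the bento's lower compartment, flat on its floor with the lid up (centre under 36 mm above the counter, tilt under 0.15 rad), and the tray is fully down over it (link angle under 0.07 rad, about 5 mm of gap) (value of joint tray_link below 0.07 rad and x of tin_center in the frame of bento between -0.066 and 0.066 m and y of tin_center in the frame of bento between -0.106 and 0.106 m and height (world z) of tin_center below 0.036 m and angle between tin_center's own z axis and vertical below 0.15 rad); the robot touches nothing.
It fails at once if the tin is dropped (falls free faster than 0.7 m/s, about 25 mm) (height (world z) of tin_center above 0.03 m and linear speed of tin above 0.7 m/s and contact force between tin and the fingers below 0.1 N).
It fails at once if the tray is slammed down (link arms faster than 5 rad/s, 0.5 m/s) (velocity of joint tray_link below -5 rad/s).
It fails at once if the soup cup or the bento lid is moved over 30 mm (distance of any of soup_cup, bento_lid from where it was at the start of the episode above 0.03 m).
It fails at once if a chopstick is moved over 30 mm (distance of any of chopstick0, chopstick1 from where it was at the start of the episode above 0.03 m).
It fails at once if a shaker is moved over 30 mm (distance of any of shaker0, shaker1, shaker2 from where it was at the start of the episode above 0.03 m).
It also fails if it takes over 64 s, if anything falls off the work surface, if the arm or the gripper's body presses on something with over 40 N, if the wrist force passes 120 N, or if a joint passes its speed limit or range.

## Robot

A 6-joint arm with a two-finger parallel gripper is mounted at the origin on the work surface. World frame = base frame: x ahead of the robot, y to its left, z up, the work surface at z = 0. Lengths are in m, angles in degrees, forces in N, time in s.
With the tool pointing down it reaches from about 0.4 to 0.825 m from the base axis. Payload 7 kg.
Tool frame: the origin (TCP) lies midway between the tips of the shut fingers; the grasp point (between the pads) lies 19 mm behind it; z points along the fingers, y is the line along which they close (so a half turn about z gives the same grasp; the last joint's range is limited). The gripper opens to 88 mm and grips with 3 to 60 N. Pads are 19 mm wide; open, the fingers measure 130 mm over their backs; the gripper's body (78 mm by 193 mm) begins 47 mm behind the grasp point.
Start: joints at [-49.326, 20.546, 0.682, 0, -70.136, -16.507], TCP at [0.276, -0.616, 0.227] pointing down, gripper open.
Joint ranges: [-176.03, 176.03], [-82.01, 121.73], [-58.28, 71.71], [-173.87, 95.51], [-174.79, -0.11], [-173.66, 173.66]. Speed limits (degrees/s): [136.94, 136.94, 172.46, 180, 180, 180].

## Interface

Orientations are given as [roll, pitch, yaw] about the fixed x, y, z axes, in that order (R = Rz(yaw) Ry(pitch) Rx(roll)).
In Python, from plant import ctrl, viewer, close_job gives the robot as it stands. The module is installed in compiled form; this text tells all that it offers.
- The arm moves only by the tool step_arm, never from a script. Its argument "moves" is a list that holds one entry, the list of rows, each a list of 5 numbers: the shift along the world's x, y, z in cm, then the turn about the world's z in rad, then the finger opening in cm, from 0 to 8.76. In form: [[[tx, ty, tz, twist, grip], ...]]. A call has 1 to 10 rows; each row shifts and turns the commanded pose from where the row before left it; what a row does not reach is not made up. A row lasts 1/10 s, in which the tool goes at most 50 mm and 8.59 degrees, less where a joint would pass 70% of its speed; a pose out of reach is approached as far as the arm can. A call with a gripper value outside its range is refused whole. The fingers move at their own pace and stop on an object; the grip force is fixed at half the most. Time passes only in rows, so rows that do not move let the fingers close. It gives the time, the measured TCP pose, the force, the opening and the grip force at its end, in the units of the state.
- ctrl.get_obs(): the state, without advancing time (a new reading comes with each control period).
- viewer.snapshot(name): name is "side" or "top"; returns (picture, depth): 420x560x3 uint8, blue, green, red; 420x560 float32, m along the optical axis (not along the pixel's ray), 0 where there is no reading.
- viewer.camera_info(name): a dict with "camera_matrix" (3x3 intrinsics, pixels), "k1" (the pictures are not rectified: a ray, as slopes to the right and down, at radius r is drawn at 1 + k1 r^2 times it, then the intrinsics apply), "eye" and "orientation" of the camera in the world. Camera axes: x right, y down, z forward; pixel columns grow to the right and rows downward; lengths in m; the calibration is good to about 2 mm. A picture is of the moment at which its call begins. camera_info takes no time and is no camera call.
- close_job(): hands the job in; it is judged then, once.
The state is a dict: "clock": time; "joint_pos": joint angles; "qvel": joint speeds; "tau": joint torques, N m; "tool_pos": TCP position; "orientation": TCP orientation; "force": force on the tool from outside, world axes, zero at the start; "moment": the same for the moment, N m; "opening": finger opening in m; "gripper_force": force on a finger pad.
Only numpy, scipy, OpenCV 4.12 (cv2) and the standard library are available. Lean on these libraries where they do the work, as an engineer would, in place of code of your own. Each camera call takes 0.05 s, during which the arm holds its last target. There are 200 camera calls.

## Working session

There is one attempt and no reset: what is moved stays moved. The work goes in short steps, Python scripts to look and compute and a tool call to move; the robot and the scene stay as the last step left them, time stands still between calls to the robot, and variables do not carry over. Pictures are saved under pics/ and viewed, at most 10 in all, crops included, and the job is handed in when it is done.

Besides the shell and the picture viewer there is one more tool, called after "Call:" as name([rows], argument=value, ...), one row to a line, values as JSON. step_arm: Moves the arm, as the interface text tells. Its arguments: {"type":"object","properties":{"moves":{"type":"array","items":{"type":"array","items":{"type":"array","items":{"type":"number"}}}}},"required":["moves"]}

```bash
mkdir -p pics; cat > h.py <<'E'
import numpy as np, cv2
from plant import ctrl, viewer, close_job
def cam(n):
    c=viewer.camera_info(n); return c
def ray(c,u,v):
    K=np.array(c["camera_matrix"]); x=(u-K[0,2])/K[0,0]; y=(v-K[1,2])/K[1,1]
    a,b=x,y
    for _ in range(20):
        s=1+c["k1"]*(a*a+b*b); a,b=x/s,y/s
    return np.array([a,b,1.0])
def rot(c):
    o=np.array(c["orientation"],float)
    if o.shape==(3,3): return o
    from scipy.spatial.transform import Rotation as R
    return R.from_euler('xyz',o,degrees=True).as_matrix()
def plane(c,u,v,z):
    d=rot(c)@ray(c,u,v); e=np.array(c["eye"]); return e+d*(z-e[2])/d[2]
def depthpt(c,u,v,D):
    return np.array(c["eye"])+rot(c)@ray(c,u,v)*D
def cloud(c,D):
    K=np.array(c["camera_matrix"]); h,w=D.shape
    v,u=np.mgrid[:h,:w]; x=(u-K[0,2])/K[0,0]; y=(v-K[1,2])/K[1,1]; a,b=x,y
    for _ in range(20):
        s=1+c["k1"]*(a*a+b*b); a,b=x/s,y/s
    P=np.stack([a*D,b*D,D],-1)@rot(c).T+np.array(c["eye"]); P[D==0]=np.nan; return P
E
python3 - <<'E'
from h import *
for n in("top","side"):
    p,d=viewer.snapshot(n); cv2.imwrite(f"pics/{n}0.png",p); np.savez(f"{n}0.npz",p=p,d=d); print(cam(n),(d>0).mean())
print(ctrl.get_obs())
E
```

```text
{'camera_matrix': array([[445.51935809,   0.        , 275.91681572],
       [  0.        , 445.51935809, 202.60349466],
       [  0.        ,   0.        ,   1.        ]]), 'k1': -0.03433700945048821, 'eye': array([0.49098347, 0.06973037, 1.24419305]), 'orientation': array([-175.68178296,   -0.48561368,  -90.07136385])} 0.9960586734693877
{'camera_matrix': array([[419.14912649,   0.        , 279.417359  ],
       [  0.        , 419.14912649, 211.16555691],
       [  0.        ,   0.        ,   1.        ]]), 'k1': 0.00547802690659218, 'eye': array([0.09466903, 0.71682181, 1.08616101]), 'orientation': array([-1.40860507e+02,  1.19207892e-01, -1.44104231e+02])} 0.9959396258503401
{'clock': 0.1, 'joint_pos': array([-4.93255262e+01,  2.05873264e+01,  6.39173225e-01, -1.84664231e-02,
       -7.01359087e+01, -1.65108120e+01]), 'qvel': array([-0.07117391, -0.11515017,  0.07682557,  0.17976983,  0.048257  ,
       -0.01936525]), 'tau': array([-1.96507171e-03, -5.84161627e+01,  2.93752134e+01,  7.01552331e+00,
        1.01539999e-02, -5.56078805e-05]), 'tool_pos': array([ 0.27614879, -0.61544606,  0.22571528]), 'orientation': array([ 1.79914470e+02, -7.24762542e-03, -1.55842620e+02]), 'force': array([ 0.89287107, -0.35908981, -0.52678142]), 'moment': array([ 0.01041439,  0.02411005, -0.02633093]), 'gripper_force': 0.0, 'opening': 0.08770338009286038}
```

View pics/top0.png

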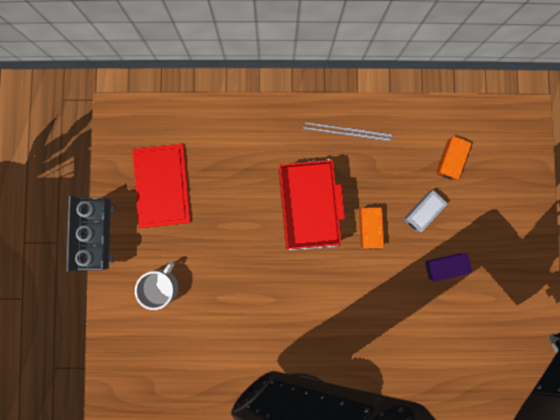

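View pics/side0.png

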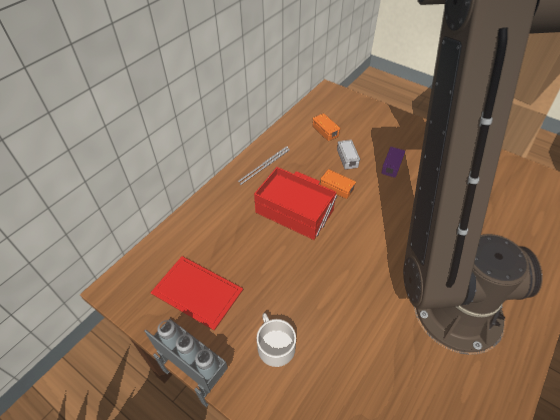

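The top view shows the red tray at (311,204), with its lip facing right at (340,202), so the bento's +x points to the image left, about world +y. Candidates for the tin are silver (427,210), orange (455,157), orange (372,228) and purple (449,267). By its description (steel) it is the silver one at (427,210), which I check in a crop while measuring.

```bash
python3 - <<'E'
from h import *
z=np.load("top0.npz"); p,d=z["p"],z["d"]; c=cam("top"); P=cloud(c,d)
cv2.imwrite("pics/crop.png",cv2.resize(p[120:300,270:500],None,fx=3,fy=3,interpolation=cv2.INTER_CUBIC))
hsv=cv2.cvtColor(p,cv2.COLOR_BGR2HSV).astype(int); H,S,V=hsv[...,0],hsv[...,1],hsv[...,2]
def rect(mask,name,zplane):
    pts=P[mask]; q=np.argwhere(mask)[:,::-1]
    w=np.array([plane(c,u,v,zplane)[:2] for u,v in q],np.float32)*1000
    r=cv2.minAreaRect(w); print(name,len(q),"centre mm",np.round(r[0],1),"size",np.round(r[1],1),"ang",round(r[2],1),"z med",np.round(np.nanmedian(pts[:,2]),4),"depth-med",np.round(np.nanmedian(pts[:,:2],0),4))
    return r
def comp(m,u,v):
    n,l=cv2.connectedComponents(m.astype(np.uint8)); return l==l[v,u]
Z=P[...,2]
high=(Z>0.03)&(Z<0.06); m=comp(high,427,210); rect(m,"tin",0.045)
red=((H<6)|(H>174))&(S>150)
m=comp(red&(Z>0.08),340,202) if (red&(Z>0.08))[202,340] else red&(Z>0.085)&(np.abs(np.mgrid[:420,:560][1]-311)<60)
rect(m,"rim+lip",0.098)
print("lip z",Z[202,338:346],"floor",P[204,311],"table",P[330,250])
for n,(u,v) in dict(or1=(455,157),or2=(372,228),pur=(449,267)).items():
    m=comp((Z>0.02)&(Z<0.06),u,v); rect(m,n,0.045)
# bento top floor (tray floor) rect
fl=red&(np.abs(Z-0.066)<.006); fl=comp(fl,311,204); rect(fl,"floor",0.066)
ys=np.argwhere(red&(Z>0.09))
w=np.array([plane(c,u,v,.098) for v,u in ys]); np.save("rim.npy",w); print(w.min(0),w.max(0))
E
```

```text
tin 861 centre mm [ 558.7 -349.1] size [ 57.7 115.4] ang 45.9 z med 0.044 depth-med [ 0.5584 -0.3494]
rim+lip 761 centre mm [574.5 -33.3] size [221.5 155.2] ang 5.3 z med 0.0964 depth-med [ 0.5824 -0.0867]
lip z [ 0.10043752  0.1002804   0.09734775  0.10068852  0.00349727  0.00095837
 -0.00584033 -0.00096985] floor [ 0.57636511 -0.0337122   0.06325409] table [ 0.23380237  0.130746   -0.00032262]
or1 870 centre mm [ 704.8 -428.5] size [ 62.7 115. ] ang 68.0 z med 0.0437 depth-med [ 0.706  -0.4301]
or2 897 centre mm [ 514.2 -197.5] size [111.4  59.6] ang 2.0 z med 0.0438 depth-med [ 0.513  -0.1979]
pur 906 centre mm [ 407.1 -406.7] size [ 58.3 117.8] ang 12.3 z med 0.0438 depth-med [ 0.4071 -0.407 ]
floor 3912 centre mm [575.4 -27.1] size [213.9 132. ] ang 5.1 z med 0.0651 depth-med [ 0.5736 -0.0275]
[ 0.46083791 -0.11323499  0.098     ] [0.68868579 0.05180528 0.098     ]
```

View pics/crop.png

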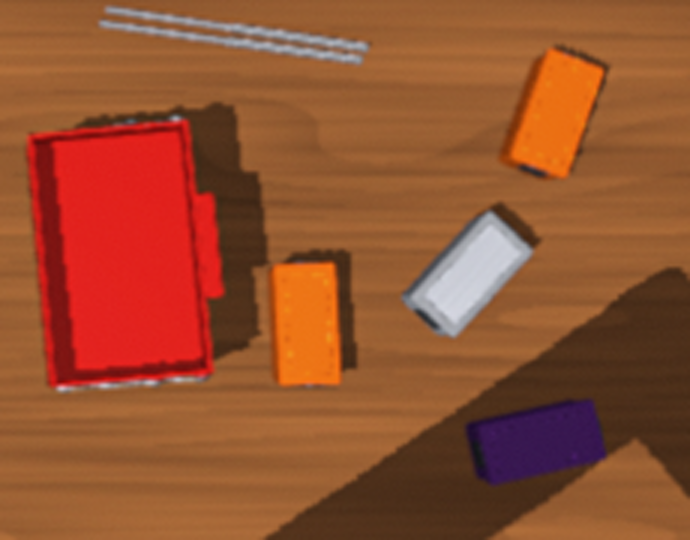

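The crop confirms the plain silver tin at crop (470,272), with tray and lip as thought. The bento is at about (0.575, -0.027), its +x at world 95°. I go over the tray's far (+x) wall to pinch it.

Call:
step_arm([
  [[1.83,4.1,0,-0.0206,8],[1.83,4.1,0,-0.0206,7],[1.83,4.1,0,-0.0206,6],[1.83,4.1,0,-0.0206,5],[1.83,4.1,0,-0.0206,4],[1.83,4.1,0,-0.0206,4],[1.83,4.1,0,-0.0206,4],[1.83,4.1,0,-0.0206,4]],
])

```text
clock: 0.9
tool_pos: [0.4229, -0.286, 0.2264]
orientation: [180.0, -0.0, -165.3]
force: [2.0, -0.2, 0.3]
opening: 0.0402
gripper_force: 0.0
```

Call:
step_arm([
  [[1.83,4.1,0,-0.0206,4],[1.83,4.1,0,-0.0206,4],[1.83,4.1,0,-0.0206,4],[1.83,4.1,0,-0.0206,4],[1.83,4.1,0,-0.0206,4],[1.83,4.1,0,-0.0206,4],[1.83,4.1,0,-0.0206,4],[1.83,4.1,0,-0.0206,4],[0,0,0,0,4],[0,0,0,0,4]],
])

```text
clock: 1.9
tool_pos: [0.5689, 0.0411, 0.2257]
orientation: [-180.0, -0.1, -174.6]
force: [0.1, -0.2, -0.1]
opening: 0.0397
gripper_force: 0.0
```

Call:
step_arm([
  [[0,0,-4,0,4],[0,0,-4,0,4],[0,0,-3,0,4],[0,0,-2,0,4],[0,0,-1.9,0,4],[0,0,0,0,4],[0,0,0,0,4]],
])

```text
clock: 2.6
tool_pos: [0.5689, 0.0393, 0.078]
orientation: [-180.0, -0.0, -174.8]
force: [-0.1, -0.3, 1.2]
opening: 0.0403
gripper_force: 0.0
```

Call:
step_arm([
  [[0,0,0,0,2],[0,0,0,0,1],[0,0,0,0,0.2],[0,0,0,0,0.2],[0,0,0,0,0.2]],
])

```text
clock: 3.1
tool_pos: [0.5693, 0.0409, 0.0779]
orientation: [179.9, 0.1, -174.7]
force: [-5.0, 19.0, 1.8]
opening: 0.0056
gripper_force: 9.1
```

```bash
python3 - <<'E'
from h import *
p,d=viewer.snapshot("side"); cv2.imwrite("pics/s1.png",cv2.resize(p[120:320,180:420],None,fx=3,fy=3,interpolation=cv2.INTER_CUBIC))
E
```

```text
(no output)
```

View pics/s1.png

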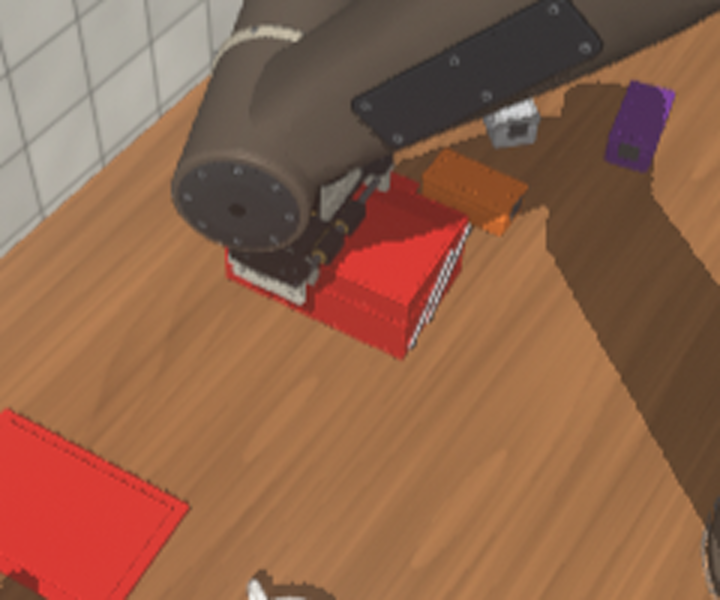

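The picture shows the fingers straddling the tray's far wall at crop (290,270). Now I follow the link arc.

Call:
step_arm([
  [[0,0,0,0,0],[0,0,0,0,0],[-0.06,0.68,0.73,0,0],[-0.07,0.75,0.66,0,0],[-0.07,0.81,0.58,0,0],[-0.08,0.86,0.5,0,0]],
])

```text
clock: 3.75
tool_pos: [0.5662, 0.0719, 0.1024]
orientation: [180.0, -0.0, -174.7]
force: [5.0, 2.0, -14.4]
opening: 0.0037
gripper_force: 30.0
```

Call:
step_arm([
  [[-0.08,0.91,0.41,0,0],[-0.09,0.94,0.32,0,0],[-0.09,0.97,0.22,0,0],[-0.09,0.99,0.12,0,0],[-0.09,1.0,0.02,0,0],[-0.09,0.99,-0.08,0,0],[-0.09,0.98,-0.18,0,0]],
])

```text
clock: 4.45
tool_pos: [0.5602, 0.1396, 0.1113]
orientation: [-180.0, 0.0, -174.7]
force: [-0.3, -2.2, 1.2]
opening: 0.0038
gripper_force: 30.0
```

Call:
step_arm([
  [[-0.09,0.96,-0.27,0,0],[-0.08,0.92,-0.37,0,0],[-0.08,0.88,-0.46,0,0],[-0.08,0.83,-0.55,0,0],[-0.07,0.78,-0.63,0,0],[-0.06,0.7,-0.7,0,0],[0,0,0,0,0]],
])

```text
clock: 5.15
tool_pos: [0.5555, 0.1927, 0.0804]
orientation: [179.9, 0.1, -174.7]
force: [-1.4, 7.7, 1.2]
opening: 0.0036
gripper_force: 30.0
```

Call:
step_arm([
  [[0,0,0,0,2],[0,0,0,0,3],[0,0,0,0,3.5],[0,0,2,0,3.5],[0,0,4,0,3.5],[0,0,4,0,3.5],[0,0,4,0,3.5],[0,-4,1,-0.07,5]],
])

```text
clock: 5.95
tool_pos: [0.558, 0.1524, 0.2356]
orientation: [179.8, 0.4, -178.6]
force: [0.5, -1.5, 0.1]
opening: 0.0389
gripper_force: 0.0
```

Call:
step_arm([
  [[0,-4.5,0,-0.072,7],[0,-4.5,0,-0.072,8.7],[0,-4.5,0,-0.072,8.7],[0,-4.5,0,-0.072,8.7],[0,-4.5,0,-0.072,8.7],[0,-4.5,0,-0.072,8.7],[0,-4.5,0,-0.072,8.7],[0,-4.5,0,-0.072,8.7],[0,-2,0,-0.072,8.7],[0,0,0,0,8.7]],
])

```text
clock: 6.95
tool_pos: [0.5547, -0.2331, 0.2302]
orientation: [-180.0, -0.0, 143.8]
force: [-0.3, 0.8, -0.7]
opening: 0.0873
gripper_force: 0.0
```

```bash
python3 - <<'E'
from h import *
p,d=viewer.snapshot("top"); cv2.imwrite("pics/t1.png",p); np.savez("t1.npz",p=p,d=d)
c=cam("top"); P=cloud(c,d); Z=P[...,2]
m=(Z>.03)&(Z<.06)
n,l=cv2.connectedComponents(m.astype(np.uint8)); m=(l==l[210,427])&m
w=np.array([plane(c,u,v,.045)[:2] for v,u in np.argwhere(m)],np.float32)*1000
print(cv2.minAreaRect(w),m.sum(),ctrl.get_obs()["tool_pos"],ctrl.get_obs()["orientation"])
E
```

```text
Traceback (most recent call last):
cv2.error: OpenCV(4.12.0) /io/opencv/modules/imgproc/src/convhull.cpp:143: error: (-215:Assertion failed) total >= 0 && (depth == CV_32F || depth == CV_32S) in function 'convexHull'
```

View pics/t1.png

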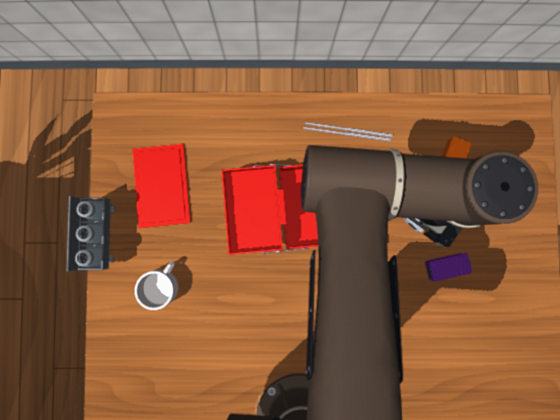

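The top view shows the tray swung open at (252,210), with the compartment exposed at (298,205) and the tin mostly hidden under the gripper at (435,225). I go to the tin from the first measurement, with a few mm of margin on each side.

Call:
step_arm([
  [[0.1,-4,0,-0.05,8.7],[0.2,-4,0,-0.05,8.7],[0.2,-3.7,0,-0.04,8.7],[0,0,-4,0,8.7],[0,0,-4,0,8.7],[0,0,-3,0,8.7],[0,0,-2,0,8.7],[0,0,0,0,8.7],[0,0,0,0,8.7]],
])

```text
clock: 7.9
tool_pos: [0.561, -0.3468, 0.1013]
orientation: [-180.0, 0.0, 136.2]
force: [-0.6, -0.1, 0.2]
opening: 0.087
gripper_force: 0.0
```

```bash
python3 - <<'E'
from h import *
p,d=viewer.snapshot("side"); cv2.imwrite("pics/s2.png",cv2.resize(p[80:230,250:450],None,fx=4,fy=4,interpolation=cv2.INTER_CUBIC))
E
```

```text
(no output)
```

View pics/s2.png

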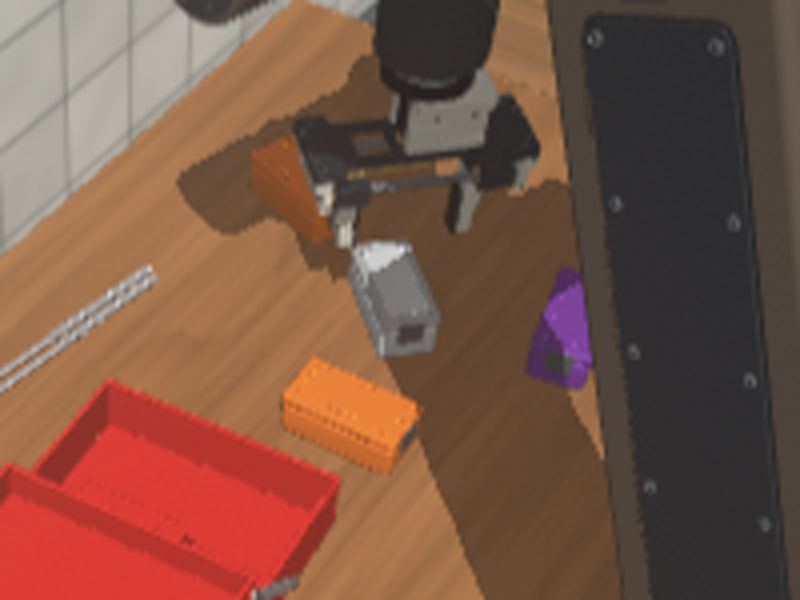

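The crop shows the fingers straddling the tin: tips at (345,240) and (460,230), tin at (395,300). I lower, close and lift.

Call:
step_arm([
  [[0,-0.3,-3,0,8.7],[0,0,-3,0,8.7],[0,0,-2,0,8.7],[0,0,-0.9,0,8.7],[0,0,0,0,8.7],[0,0,0,0,8.7]],
])

```text
clock: 8.55
tool_pos: [0.5617, -0.3506, 0.0134]
orientation: [180.0, 0.1, 136.2]
force: [-0.4, 0.4, 0.7]
opening: 0.087
gripper_force: 0.0
```

Call:
step_arm([
  [[0,0,0,0,7],[0,0,0,0,6],[0,0,0,0,5.5],[0,0,0,0,5],[0,0,0,0,5],[0,0,0,0,5]],
])

```text
clock: 9.15
tool_pos: [0.5606, -0.3504, 0.012]
orientation: [180.0, 0.0, 136.1]
force: [-0.6, -0.2, 2.9]
opening: 0.0563
gripper_force: 30.0
```

Call:
step_arm([
  [[0,0,1,0,5],[0,0,2,0,5],[0,0,3,0,5],[0,0,4,0,5],[0,0,4,0,5],[0,0,2,0,5],[0,0,0,0,5]],
])

```text
clock: 9.85
tool_pos: [0.5622, -0.3511, 0.1764]
orientation: [179.9, 0.4, 136.1]
force: [0.3, -0.8, -1.8]
opening: 0.0559
gripper_force: 30.0
```

Call:
step_arm([
  [[0.14,3.24,0,-0.0712,5],[0.14,3.24,0,-0.0712,5],[0.14,3.24,0,-0.0712,5],[0.14,3.24,0,-0.0712,5],[0.14,3.24,0,-0.0712,5],[0.14,3.24,0,-0.0712,5],[0.14,3.24,0,-0.0712,5],[0.14,3.24,0,-0.0712,5],[0.14,3.24,0,-0.0712,5],[0.14,3.24,0,-0.0712,5]],
])

```text
clock: 10.85
tool_pos: [0.5798, -0.0786, 0.1648]
orientation: [179.2, -6.0, 100.5]
force: [-0.0, 0.1, -2.2]
opening: 0.0557
gripper_force: 30.0
```

Call:
step_arm([
  [[0,0,0,0,5],[0,0,0,0,5],[0,0,0,0,5]],
])

```text
clock: 11.15
tool_pos: [0.5796, -0.0807, 0.1653]
orientation: [179.2, -5.8, 100.4]
force: [0.9, 0.1, -1.4]
opening: 0.0561
gripper_force: 30.0
```

```bash
python3 - <<'E'
from h import *
p,d=viewer.snapshot("side"); cv2.imwrite("pics/s3.png",cv2.resize(p[120:290,190:400],None,fx=3.5,fy=3.5,interpolation=cv2.INTER_CUBIC))
print(ctrl.get_obs()["joint_pos"])
E
```

```text
[   7.13239616   15.6663125   -12.23346574   -6.64281733  -61.73633396
 -173.60143663]
```

View pics/s3.png

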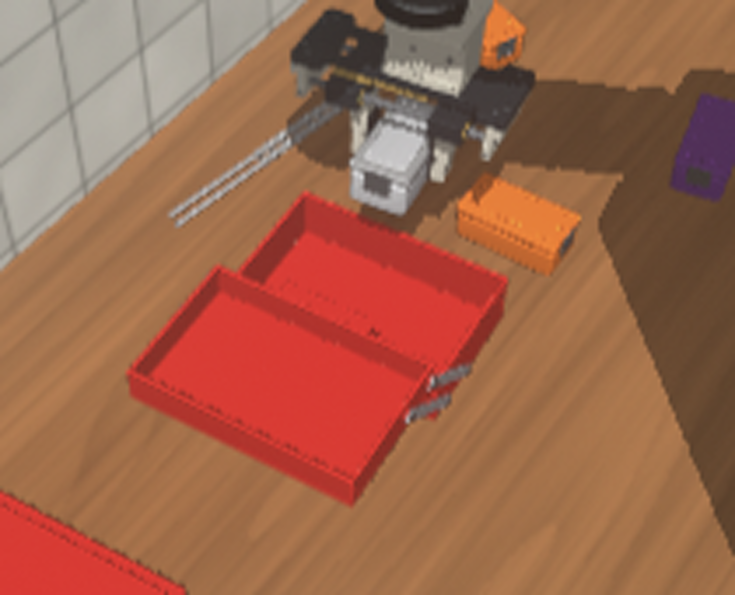

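The picture shows the tin held level-ish at (390,165) before the open compartment. Joint 6 has hit its range, so I turn the tool the other way; a half turn gives the same grasp.

Call:
step_arm([
  [[0,0,0,0.14,5],[0,0,0,0.14,5],[0,0,0,0.14,5],[0,0,0,0.14,5],[0,0,0,0.14,5],[0,0,0,0.14,5],[0,0,0,0.14,5],[0,0,0,0.14,5],[0,0,0,0.14,5],[0,0,0,0.14,5]],
])

```text
clock: 12.2
tool_pos: [0.58, -0.0805, 0.1657]
orientation: [179.1, -5.9, -179.0]
force: [-0.6, -0.1, -1.0]
opening: 0.056
gripper_force: 30.0
```

Call:
step_arm([
  [[0,0,0,0.14,5],[0,0,0,0.14,5],[0,0,0,0.14,5],[0,0,0,0.14,5],[0,0,0,0.14,5],[0,0,0,0.14,5],[0,0,0,0.14,5],[0,0,0,0.14,5],[0,0,0,0.14,5],[0,0,0,0,5]],
])

```text
clock: 13.2
tool_pos: [0.5797, -0.0803, 0.1659]
orientation: [179.1, -5.9, -107.0]
force: [0.1, -0.8, -1.0]
opening: 0.056
gripper_force: 30.0
```

The tool kept a 5.9° tilt about its closing axis from the limit. It is harmless: it lies along the tin's length and under 0.15 rad, and the tin can flatten between the pads. I align over the compartment.

Call:
step_arm([
  [[-0.1,1,0,0.08,5],[-0.1,1,0,0.08,5],[-0.1,1,0,0.08,5],[-0.1,1,0,0.08,5],[-0.1,1,0,0.067,5],[0,0,-2,0,5],[0,0,-2,0,5],[0,0,0,0,5],[0,0,0,0,5]],
])

```text
clock: 14.1
tool_pos: [0.5752, -0.0304, 0.1259]
orientation: [179.1, -5.9, -85.1]
force: [0.9, 0.2, -1.4]
opening: 0.0555
gripper_force: 30.0
```

```bash
python3 - <<'E'
from h import *
p,d=viewer.snapshot("side"); cv2.imwrite("pics/s4.png",cv2.resize(p[120:290,190:400],None,fx=3.5,fy=3.5,interpolation=cv2.INTER_CUBIC))
c=cam("side"); P=cloud(c,d); q=np.load("t1.npz"); Z=P[...,2]
hsv=cv2.cvtColor(p,cv2.COLOR_BGR2HSV); red=((hsv[...,0]<6)|(hsv[...,0]>174))&(hsv[...,1]>150)
# near-x- wall inner face / compartment floor extent, bento frame
R=np.deg2rad(95.2); u=np.array([np.cos(R),np.sin(R)]); o=np.array([.5746,-.0265])
bx=(P[...,:2]-o)@u; by=(P[...,:2]-o)@np.array([-u[1],u[0]])
m=red&(np.abs(Z-.061)<.004)&(np.abs(by)<100/1e3)&(bx<-.04); print("-x rim bx",np.nanpercentile(bx[m],[2,50,98]) if m.any() else 0)
print(ctrl.get_obs()["joint_pos"])
E
```

```text
-x rim bx [-0.06720015 -0.06440448 -0.06119117]
[ 20.09987708  16.4713339  -22.3681589    6.75516793 -53.71574588
 -19.35016222]
```

View pics/s4.png

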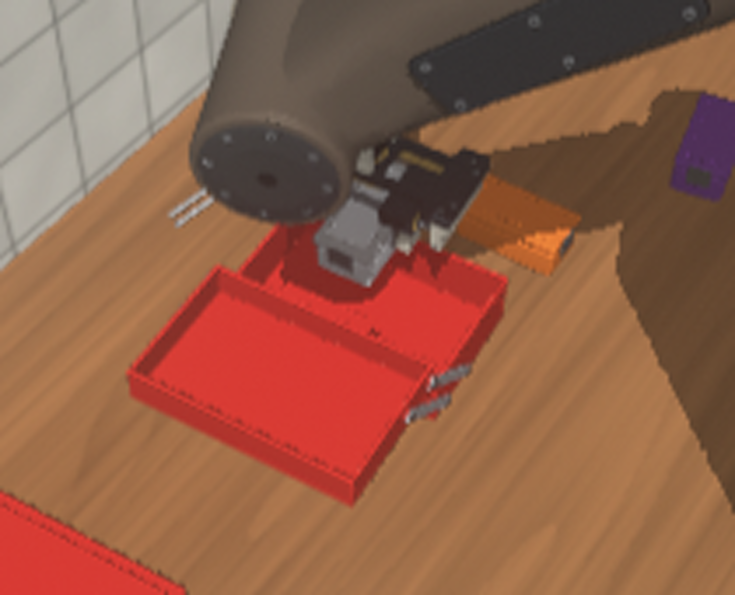

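The crop shows the tin at (350,240) over the compartment, clear of the open tray's lip at about (300,300). I lower in stages, watching the force.

Call:
step_arm([
  [[0,0.2,-2,0,5],[0,0,-2,0,5],[0,0,-1.5,0,5],[0,0,-1,0,5],[0,0,0,0,5]],
])

```text
clock: 14.65
tool_pos: [0.5749, -0.0284, 0.0602]
orientation: [179.0, -5.9, -85.0]
force: [-0.0, 0.2, -1.6]
opening: 0.0559
gripper_force: 30.0
```

Call:
step_arm([
  [[0,0,-1,0,5],[0,0,-1,0,5],[0,0,-0.7,0,5],[0,0,-0.5,0,5],[0,0,0,0,5]],
])

```text
clock: 15.15
tool_pos: [0.5747, -0.0284, 0.0278]
orientation: [179.0, -5.9, -85.0]
force: [0.5, 0.2, -1.8]
opening: 0.0558
gripper_force: 30.0
```

Call:
step_arm([
  [[0,0,-0.3,0,5],[0,0,-0.2,0,5],[0,0,-0.1,0,5],[0,0,-0.1,0,5],[0,0,0,0,5]],
])

```text
clock: 15.65
tool_pos: [0.5755, -0.0289, 0.0228]
orientation: [179.1, -5.9, -85.0]
force: [-1.5, -4.6, 7.2]
opening: 0.0556
gripper_force: 30.0
```

Call:
step_arm([
  [[0,0,-0.1,0,5],[0,0,-0.1,0,5],[0,0,0,0,5]],
])

```text
clock: 15.95
tool_pos: [0.5759, -0.0289, 0.0211]
orientation: [179.2, -5.9, -85.0]
force: [-2.1, -5.8, 7.6]
opening: 0.0561
gripper_force: 30.0
```

Call:
step_arm([
  [[0,0,0,0,5.7],[0,0,0,0,6],[0,0,0,0,6.5],[0,0,0,0,7.2],[0,0,0,0,7.2],[0,0,0,0,7.2]],
])

```text
clock: 16.55
tool_pos: [0.5751, -0.0282, 0.0195]
orientation: [179.1, -5.9, -85.0]
force: [-0.8, 0.3, -0.2]
opening: 0.0719
gripper_force: 0.0
```

Call:
step_arm([
  [[0,0,1,0,7.2],[0,0,2,0,7.2],[0,0,4,0,7.2],[0,0,4,0,7.2],[0,0,4,0,7.2],[0,0,2,0,7.2],[0,2,0,-0.14,6],[0,2,0,-0.14,5],[0,2,0,-0.14,4],[0,2,0,-0.14,4]],
])

```text
clock: 17.55
tool_pos: [0.575, 0.0526, 0.1906]
orientation: [179.1, -5.8, -117.4]
force: [0.4, -0.1, 0.4]
opening: 0.0453
gripper_force: 0.0
```

Call:
step_arm([
  [[-0.3,2,0,-0.14,4],[-0.3,2,0,-0.14,4],[-0.3,2,0,-0.14,4],[-0.3,2,0,-0.14,4],[-0.3,2,0,-0.14,4],[-0.3,2,0,-0.14,4],[-0.1,2,0,-0.14,4],[0,0,0,-0.026,4],[0,0,0,0,4],[0,0,0,0,4]],
])

```text
clock: 18.55
tool_pos: [0.5561, 0.1912, 0.1899]
orientation: [179.1, -5.9, -174.6]
force: [-0.0, -0.3, 0.5]
opening: 0.0399
gripper_force: 0.0
```

```bash
python3 - <<'E'
from h import *
for n in ("top","side"):
    p,d=viewer.snapshot(n); c=cam(n); P=cloud(c,d); Z=P[...,2]
    R=np.deg2rad(95.2); u=np.array([np.cos(R),np.sin(R)]); o=np.array([.5746,-.0265])
    bx=(P[...,:2]-o)@u; by=(P[...,:2]-o)@np.array([-u[1],u[0]])
    hsv=cv2.cvtColor(p,cv2.COLOR_BGR2HSV)
    g=(hsv[...,1]<90)&(abs(bx)<.066)&(abs(by)<.1)&(Z<.07)&(Z>.02)
    if g.sum()>20:
        A=np.c_[bx[g],by[g],Z[g]]; t=A[A[:,2]>.045]; print(n,g.sum(),np.percentile(A,[2,50,98],axis=0).round(4).tolist(), "plane",np.linalg.lstsq(np.c_[t[:,:2],np.ones(len(t))],t[:,2],rcond=None)[0].round(3))
    red=((hsv[...,0]<6)|(hsv[...,0]>174))&(hsv[...,1]>150)&(Z>.09)&(Z<.105); print("rim bx,by range",[np.percentile(q[red],[1,99]).round(4).tolist() for q in(bx,by)] if red.any() else 0)
    if n=="side": cv2.imwrite("pics/s5.png",cv2.resize(p[120:290,190:400],None,fx=3.5,fy=3.5,interpolation=cv2.INTER_CUBIC))
E
```

```text
top 824 [[-0.0563, -0.0271, 0.0459], [-0.0031, -0.0007, 0.0511], [0.049, 0.0252, 0.0559]] plane [ 0.003 -0.     0.051]
rim bx,by range [[0.0668, 0.2196], [-0.1095, 0.1095]]
side 400 [[-0.0544, -0.0263, 0.0276], [-0.0087, 0.0055, 0.0507], [0.0317, 0.0277, 0.0549]] plane [ 0.006 -0.011  0.051]
rim bx,by range [[0.0688, 0.2257], [-0.1058, 0.1118]]
```

View pics/s5.png

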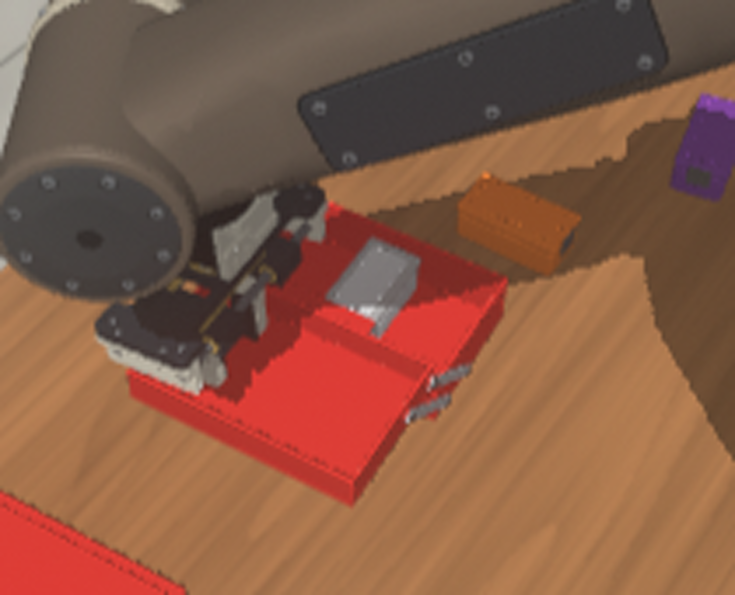

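The crop shows the tin lying flat in the compartment at (375,285): its top is level at 51 mm, centred within 4 mm. Now I re-grip the tray wall.

Call:
step_arm([
  [[0,0.1,-3,0,4],[0,0,-3,0,4],[0,0,-2.5,0,4],[0,0,-1.5,0,4],[0,0,-0.9,0,4],[0,0,0,0,4],[0,0,0,0,4]],
])

```text
clock: 19.35
tool_pos: [0.5567, 0.1928, 0.0813]
orientation: [179.1, -5.8, -174.7]
force: [1.0, 0.3, 0.1]
opening: 0.0398
gripper_force: 0.0
```

Call:
step_arm([
  [[0,0,0,0,2],[0,0,0,0,1],[0,0,0,0,0.2],[0,0,0,0,0],[0,0,0,0,0],[0,0,0,0,0],[0,0,0,0,0]],
])

```text
clock: 20.05
tool_pos: [0.5562, 0.1929, 0.0808]
orientation: [179.1, -5.8, -174.7]
force: [0.4, 1.4, 1.8]
opening: 0.0036
gripper_force: 30.0
```

Call:
step_arm([
  [[0.06,-0.7,0.7,0,0],[0.07,-0.78,0.63,0,0],[0.08,-0.83,0.55,0,0],[0.08,-0.88,0.46,0,0],[0.08,-0.92,0.37,0,0],[0.09,-0.96,0.27,0,0],[0.09,-0.98,0.18,0,0],[0.09,-0.99,0.08,0,0]],
])

```text
clock: 20.85
tool_pos: [0.5627, 0.1218, 0.1139]
orientation: [179.1, -5.8, -174.7]
force: [-2.4, 3.0, 5.1]
opening: 0.0039
gripper_force: 30.0
```

Call:
step_arm([
  [[0.09,-1.0,-0.02,0,0],[0.09,-0.99,-0.12,0,0],[0.09,-0.97,-0.22,0,0],[0.09,-0.94,-0.32,0,0],[0.08,-0.91,-0.41,0,0],[0.08,-0.86,-0.5,0,0]],
])

```text
clock: 21.45
tool_pos: [0.5678, 0.0641, 0.0975]
orientation: [179.2, -5.9, -174.7]
force: [-0.8, -1.0, 3.7]
opening: 0.0037
gripper_force: 30.0
```

Call:
step_arm([
  [[0.07,-0.81,-0.58,0,0],[0.03,-0.4,-0.35,0,0],[0.03,-0.35,-0.32,0,0],[0.03,-0.34,-0.37,0,0],[0.03,-0.34,-0.37,0,0],[0,0,0,0,0]],
])

```text
clock: 22.05
tool_pos: [0.5698, 0.0425, 0.0781]
orientation: [179.1, -5.8, -174.7]
force: [-1.8, -1.7, 9.0]
opening: 0.004
gripper_force: 30.0
```

Call:
step_arm([
  [[0.02,-0.15,-0.2,0,0],[0.02,-0.1,-0.2,0,0],[0,0,0,0,0],[0,0,0,0,0]],
])

```text
clock: 22.45
tool_pos: [0.5705, 0.0424, 0.077]
orientation: [179.0, -5.7, -174.6]
force: [-14.0, 10.2, 35.3]
opening: 0.0036
gripper_force: 30.1
```

Call:
step_arm([
  [[0,0,0.1,0,0],[0,0,0,0,1.5],[0,0,0,0,3],[0,0,0,0,3.5],[0,0,0,0,3.5],[0,0,2,0,3.5],[0,0,4,0,3.5],[0,0,4,0,3.5],[0,0,4,0,3.5]],
])

```text
clock: 23.35
tool_pos: [0.5698, 0.0404, 0.2151]
orientation: [179.1, -5.9, -174.7]
force: [0.9, -0.7, -0.1]
opening: 0.035
gripper_force: 0.0
```

Call:
step_arm([
  [[-1,-4,1,0,3.5],[-2,-4,0,0,3.5],[-2,-4,0,0,3.5],[-2,-4,0,0,3.5],[-2,-4,0,0,3.5],[-1,-4,0,0,3.5],[-1,-4,0,0,3.5],[-1,-4,0,0,3.5],[0,0,0,0,3.5]],
])

```text
clock: 24.25
tool_pos: [0.4483, -0.2828, 0.2235]
orientation: [179.1, -6.0, -175.0]
force: [0.4, -0.1, -0.1]
opening: 0.0355
gripper_force: 0.0
```

```bash
python3 - <<'E'
from h import *
c=cam("top"); R=np.deg2rad(95.2); u=np.array([np.cos(R),np.sin(R)]); o=np.array([.5746,-.0265])
for f in ("top0.npz",None):
    if f: z=np.load(f); p,d=z["p"],z["d"]
    else: p,d=viewer.snapshot("top"); cv2.imwrite("pics/t2.png",p)
    P=cloud(c,d); Z=P[...,2]; hsv=cv2.cvtColor(p,cv2.COLOR_BGR2HSV); red=((hsv[...,0]<6)|(hsv[...,0]>174))&(hsv[...,1]>150)
    bx=(P[...,:2]-o)@u; by=(P[...,:2]-o)@np.array([-u[1],u[0]])
    fl=red&(abs(bx)<.05)&(abs(by)<.095)&(Z<.08); rim=red&(Z>.085)
    print("floor z",np.median(Z[fl]),fl.sum(),"rim bx",np.percentile(bx[rim],[1,99]),"z",np.median(Z[rim]))
E
```

```text
floor z 0.06504626956044679 2675 rim bx [-0.08390581  0.07026468] z 0.09663988627119602
floor z 0.06501572968483549 2677 rim bx [-0.08284596  0.07025404] z 0.09715915130070907
```

View pics/t2.png

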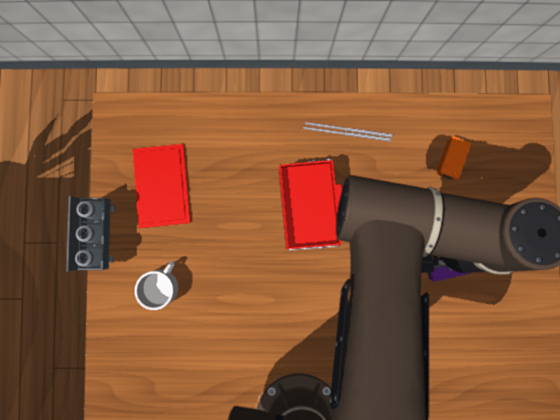

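The top view shows the tray back down at (311,204), with its floor and rim at the starting height and position. Nothing else has moved and the robot is clear, so I hand in.

```bash
python3 -c "
from plant import close_job
print(close_job())"
```

```text
the job is handed in; nothing more can be done
None
```

The lunch is packed and the job handed in at about 24 s of the 64 s limit: the tin lies flat in the compartment, the tray is fully down again, and the other items look unmoved in the last picture; the judge gave no verdict.

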